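Find the rocking corner of a vise plate and press its shim flat

TASK

The vise plate on the bench rocks because one of its four feet is short. Press down on the plate's corners with the fingertips to find the one that gives, then press the shim tab beside that corner down until it lies flat, and leave the other three tabs standing up. Only press: do not pry the plate up, and leave the jar, socket, screwdriver and spray can where they are.

Things in the scene. Friction and masses are not known exactly. Their poses are not given: they have to be found in the camera images.
- frame: dark steel mounting frame, 196 x 196 mm, rim 33 mm high, screwed to the bench and immovable. Origin: centre of its underside on the bench; x points away from the robot and y to the robot's left when its yaw is 0 (yaw within about 0.25 rad). Four small blocks stick out of its +y and -y sides (two on each side, 12 mm high), under the shim tabs.
- plate: steel plate 170 x 170 x 10 mm inside the rim, on a sprung centre bolt, with a low grey vise (top 86 mm above the bench) on its middle. Origin: centre of its underside, 30 mm above the bench; axes as the frame's. Of the four feet hidden under its corners one, another each time, is short: that corner sinks 5 mm when pressed (about 4 N) and springs back. The other three yield under 1 mm.
- corner_near_left (a point): centre of the top of the flat round steel boss (26 mm across, 3 mm high) on the plate's corner near the robot, left (local -x, +y); 70 mm from the plate's centre in x and in y, 43 mm above the bench; the place to press that corner.
- corner_near_right (a point): centre of the top of the flat round steel boss (26 mm across, 3 mm high) on the plate's corner near the robot, right (-x, -y); 70 mm from the plate's centre in x and in y, 43 mm above the bench; the place to press that corner.
- corner_far_left (a point): centre of the top of the flat round steel boss (26 mm across, 3 mm high) on the plate's corner far side, left (+x, +y); 70 mm from the plate's centre in x and in y, 43 mm above the bench; the place to press that corner.
- corner_far_right (a point): centre of the top of the flat round steel boss (26 mm across, 3 mm high) on the plate's corner far side, right (+x, -y); 70 mm from the plate's centre in x and in y, 43 mm above the bench; the place to press that corner.
- tab_near_left (a point): middle of the upper face of the shim tab of the corner near the robot, left (local -x, +y): an aluminium tab 28 mm wide, 26 mm long, 3 mm thick, sticking out sideways (local +y) of the frame beside that corner, 131 mm from the frame's centre line. It starts tilted up, this point 29 mm above the bench; pressed flat it is 13 mm lower.
- tab_near_right (a point): middle of the upper face of the shim tab of the corner near the robot, right (-x, -y): an aluminium tab 28 mm wide, 26 mm long, 3 mm thick, sticking out sideways (local -y) of the frame beside that corner, 131 mm from the frame's centre line. It starts tilted up, this point 29 mm above the bench; pressed flat it is 13 mm lower.
- tab_far_left (a point): middle of the upper face of the shim tab of the corner far side, left (+x, +y): an aluminium tab 28 mm wide, 26 mm long, 3 mm thick, sticking out sideways (local +y) of the frame beside that corner, 131 mm from the frame's centre line. It starts tilted up, this point 29 mm above the bench; pressed flat it is 13 mm lower.
- tab_far_right (a point): middle of the upper face of the shim tab of the corner far side, right (+x, -y): an aluminium tab 28 mm wide, 26 mm long, 3 mm thick, sticking out sideways (local -y) of the frame beside that corner, 131 mm from the frame's centre line. It starts tilted up, this point 29 mm above the bench; pressed flat it is 13 mm lower.
- shim_near_left (a joint): turn of the shim of the corner near the robot, left (local -x, +y), rad: 0 = tab up (start), 0.30 = tab flat on its stop. It pivots on a pin at the rim, 45 mm in from the tab's middle; about 7 N on the tab's middle moves it and it stays where left. Flat, its inner end has raised the short foot: no more rocking. At solid corners it has no room: forcing it tips the plate.
- shim_near_right (a joint): turn of the shim of the corner near the robot, right (-x, -y), rad: 0 = tab up (start), 0.30 = tab flat on its stop. It pivots on a pin at the rim, 45 mm in from the tab's middle; about 7 N on the tab's middle moves it and it stays where left. Flat, its inner end has raised the short foot: no more rocking. At solid corners it has no room: forcing it tips the plate.
- shim_far_left (a joint): turn of the shim of the corner far side, left (+x, +y), rad: 0 = tab up (start), 0.30 = tab flat on its stop. It pivots on a pin at the rim, 45 mm in from the tab's middle; about 7 N on the tab's middle moves it and it stays where left. Flat, its inner end has raised the short foot: no more rocking. At solid corners it has no room: forcing it tips the plate.
- shim_far_right (a joint): turn of the shim of the corner far side, right (+x, -y), rad: 0 = tab up (start), 0.30 = tab flat on its stop. It pivots on a pin at the rim, 45 mm in from the tab's middle; about 7 N on the tab's middle moves it and it stays where left. Flat, its inner end has raised the short foot: no more rocking. At solid corners it has no room: forcing it tips the plate.
- jar: glass screw jar with steel lid, 60 mm across, 75 mm high, standing loose on the bench left of the frame. Origin: centre of its underside. To be left alone.
- socket: steel wrench socket, 28 mm across, 40 mm high, standing loose on the bench right of the frame. Origin: centre of its underside. To be left alone.
- driver: screwdriver lying loose on the bench between the robot and the frame, about 200 mm long. Origin: where handle meets blade, under it. To be left alone.
- spraycan: white spray can, 52 mm across, 150 mm high, standing loose on the bench farther right. Origin: centre of its underside. To be left alone.

How it is judged:
By the outcome, as a careful person would: the job done as asked, in the order asked, and still so for the second after the job is handed in, with the robot touching nothing.
It also fails if it takes over 51 s, if anything falls off the work surface, if the arm or the gripper's body presses on something with over 40 N, if the wrist force passes 120 N, or if a joint passes its speed limit or range.

ROBOT

A 6-joint arm with a two-finger parallel gripper is mounted at the origin on the work surface. World frame = base frame: x ahead of the robot, y to its left, z up, the work surface at z = 0. Lengths are in mm, angles in rad, forces in N, time in s.
With the tool pointing down it reaches from about 300 to 775 mm from the base axis. Payload 14.6 kg.
Tool frame: the origin (TCP) lies between the finger pads; the fingertips stand 19 mm ahead of it and the grasp point (between the pads) is the TCP; x points along the fingers, y is the direction in which the jaws open and shut, and the axes are right-handed (so a half turn about x gives the same grasp; the last joint's range is limited). The gripper opens to 94 mm and grips with 3 to 60 N. Pads are 16 mm wide; open, the fingers measure 119 mm over their backs; the gripper's body (75 mm by 177 mm) begins 78 mm behind the grasp point.
Start: joints at [-1.365, 0.3, 1.521, -0, 1.321, -0.067], TCP at [148.179, -529.653, 224.446] pointing down, gripper open.
Joint ranges: [-3.03, 3.03], [-0.79, 2.21], [0.23, 2.52], [-1.04, 4.18], [0, 3.07], [-2.55, 2.55]. Speed limits (rad/s): [2.22, 2.22, 2.57, 3.14, 3.14, 3.14].

INTERFACE

Orientations are given as [roll, pitch, yaw] about the fixed x, y, z axes, in that order (R = Rz(yaw) Ry(pitch) Rx(roll)).
In Python, from cell import manip gives the robot as it stands.
- The arm moves only by the tool jog_arm, never from a script. Its argument "series" is one flat list of numbers, 7 for each row, row after row: the turn, a rotation vector about the world's x, y, z in rad, then the shift along the world's x, y, z in m, then the opening, from -1 (shut) to 1 (fully open). A call has 1 to 20 rows; each row is the pose to reach, as a shift and turn from the pose commanded when the call began; what a row does not reach only later rows make up. A row lasts 1/8 s, in which the tool goes at most 62.5 mm and 10.7 degrees, less where a joint would pass 70% of its speed; a pose out of reach is approached as far as the arm can. A call with a gripper value outside its range is refused whole. The fingers move at their own pace and stop on an object; "squeeze" is the grip in N (left out, the last holds). Time passes only in rows, so rows that repeat a pose let the fingers close. It gives the time, the measured TCP pose, the force and the opening at its end, in the units of the state.
- manip.read_state(): the state, without advancing time (a new reading comes with each control period).
- manip.camera(name): name is "side" or "top" or "wrist"; returns a dict with "color" (400x640x3 uint8, blue, green, red), "range_z" (400x640 float32, mm along the optical axis (not along the pixel's ray), 0 where there is no reading), "fx", "fy", "cx", "cy" (pixels), "pose" (4x4, takes a point from camera to world coordinates); the wrist camera has in their place "mount" (4x4, takes a point from camera to tool coordinates, whose origin is the TCP and whose axes are the tool frame's). Camera axes: x right, y down, z forward; pixel columns grow to the right and rows downward; lengths in mm; the calibration is good to about 2 mm. A picture is of the moment at which its call begins: read the wrist's pose just before it.
- manip.sign_off(): hands the job in, once; it reports no verdict.
The state is a dict: "clock": time; "joints": joint angles; "qd": joint speeds; "effort": joint torques, N m; "eef_pos": TCP position; "eef_rot": TCP orientation; "wrist_force": force on the tool from outside, world axes, zero at the start; "moment": the same for the moment, N m; "finger_gap": finger opening in mm.
Only numpy, scipy, OpenCV 4.12 (cv2) and the standard library are available. Lean on these libraries where they do the work, as an engineer would, in place of code of your own. Each camera call takes 0.05 s, during which the arm holds its last target.

## Working session

There is one attempt and no reset: what is moved stays moved. The work goes in short steps, Python scripts to look and compute and a tool call to move; the robot and the scene stay as the last step left them, time stands still between calls to the robot, and variables do not carry over. Pictures are saved under pics/ and viewed, and the job is handed in when it is done.

Besides the shell and the picture viewer there is one more tool, called after ">>>" as name(argument=value, ...), one argument or row to a line, values as JSON. jog_arm: Moves the arm, as the interface text tells. Its arguments: {"type":"object","properties":{"series":{"type":"array","items":{"type":"number"}},"squeeze":{"type":"number"}},"required":["series"]}

```bash
mkdir -p pics; ls
python3 - <<'E'
from cell import manip
import cv2,numpy as np
s=manip.read_state();print(s)
for n in ["side","top"]:
    c=manip.camera(n);cv2.imwrite(f"pics/{n}0.png",c["color"]);np.savez(f"pics/{n}0.npz",**c)
    print(n,c["fx"],c["cx"],c["cy"],np.round(c["pose"],3).tolist())
E
```

```text
pics
{'clock': 0.0, 'joints': array([-1.36462494e+00,  3.00524711e-01,  1.52157088e+00, -2.64770908e-05,
        1.32067886e+00, -6.66107601e-02]), 'qd': array([ 1.22823476e-05, -1.49233927e-03, -8.41155942e-04, -1.05185024e-03,
       -1.47052840e-03,  1.49484627e-03]), 'effort': array([-6.99309003e-04, -5.31808627e+01, -3.52737665e+01,  7.08849868e-02,
        2.43802113e-02, -4.85009537e-05]), 'eef_pos': array([ 148.11409598, -529.44025866,  223.86121808]), 'eef_rot': array([-1.61571018,  1.56961425,  1.79867119]), 'wrist_force': array([-0.26005019, -0.19726942,  0.57454595]), 'moment': array([-0.0325746 , -0.00755001, -0.03684486]), 'finger_gap': 94.46331426097998}
side 430.20619148808623 329.43954112954674 192.13082668553676 [[-0.867, -0.365, 0.34, 230.72], [-0.499, 0.659, -0.563, 481.435], [-0.019, -0.658, -0.753, 718.24], [0.0, 0.0, 0.0, 1.0]]
top 405.8310743770856 321.35387439352644 199.9575145809309 [[0.024, -0.993, 0.119, 429.521], [-1.0, -0.026, -0.015, -15.272], [0.018, -0.119, -0.993, 907.882], [0.0, 0.0, 0.0, 1.0]]
```

View pics/top0.png

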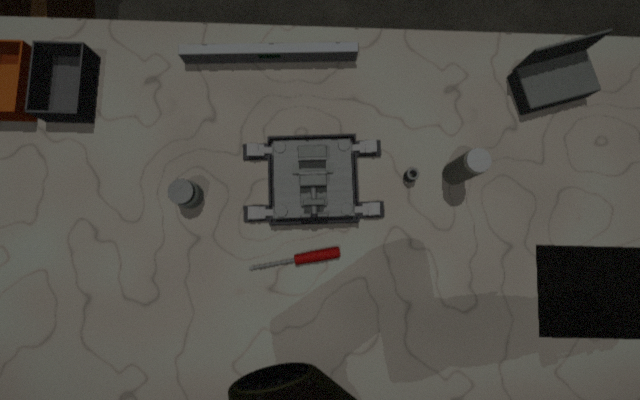

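View pics/side0.png

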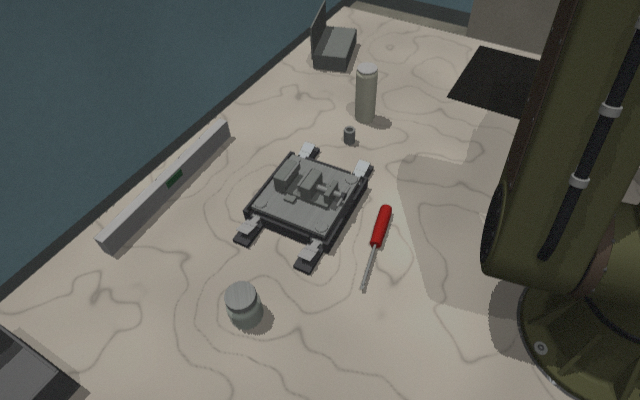

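The top view shows the frame at about columns 268–358, rows 133–225. The tabs are at (257,150), (257,212), (368,147) and (371,208). The jar is at (185,193), the socket at (411,176), the can at (470,165) and the driver near (310,257). Next I'll deproject and fit the frame.

```bash
cat > h.py <<'E'
import numpy as np,cv2
def pts(c):
    z=c["range_z"].astype(float);v,u=np.mgrid[0:400,0:640]
    P=np.stack([(u-c["cx"])*z/c["fx"],(v-c["cy"])*z/c["fy"],z],-1)
    T=np.array(c["pose"]);W=P@T[:3,:3].T+T[:3,3];W[z==0]=np.nan;return W
E
python3 - <<'E'
from h import *
for n in ["top","side"]:
    c=np.load(f"pics/{n}0.npz");W=pts(c)
    m=(W[...,0]>250)&(W[...,0]<650)&(abs(W[...,1])<350)
    b=m&(abs(W[...,2])<8);print(n,"bench z",np.median(W[b][:,2]))
    f=m&(W[...,2]>24)&(W[...,2]<60)
    nl,lab,st,ce=cv2.connectedComponentsWithStats(f.astype(np.uint8))
    for i in range(1,nl):
        if st[i,4]>25:
            Q=W[lab==i];print(st[i],Q.mean(0).round(1),Q.min(0).round(),Q.max(0).round())
            if st[i,4]>1500:
                q=Q[(Q[:,2]>28)&(Q[:,2]<45)]
                print(cv2.minAreaRect(q[:,:2].astype(np.float32)))
    # objects
    for nm,(x0,x1,y0,y1) in {}.items(): pass
c=np.load("pics/top0.npz")
cv2.imwrite("pics/crop1.png",cv2.resize(c["color"][120:280,150:510],None,fx=2.2,fy=2.2,interpolation=cv2.INTER_CUBIC))
W=pts(c)
for u,v in [(279,147),(344,147),(279,212),(346,211),(257,150),(257,212),(368,147),(371,208),(183,192),(411,175),(478,160),(317,180),(316,155)]: print(u,v,np.nanmedian(W[v-1:v+2,u-1:u+2].reshape(-1,3),0).round(1))
E
```

```text
top bench z 0.5019318919435705
[247 146  15  10 109] [640.4 124.8  29. ] [631. 108.  24.] [650. 138.  36.]
[ 273  146   81   72 4304] [570.   -7.5  42.8] [494. -97.  31.] [650.  80.  60.]
((575.9605102539062, -8.590972900390625), (156.5867462158203, 170.1946563720703), 3.355273962020874)
[354 152   5  51 144] [ 586.7 -103.2   32.3] [ 533. -109.   24.] [643. -98.  37.]
[268 154   4  52 143] [579.6  86.9  32.7] [521.  81.  25.] [633.  91.  39.]
[445 159  18  24 137] [ 597.9 -307.8   42.2] [ 581. -332.   24.] [ 627. -300.   60.]
[405 167  15  14 120] [ 597.6 -224.6   37.8] [ 585. -240.   25.] [ 612. -212.   44.]
[176 180  26  28 210] [534.  245.4  43.4] [512. 234.  24.] [570. 281.  57.]
[363 202  17  13 173] [ 520.6 -140.3   28.7] [ 507. -154.   24.] [ 534. -120.   34.]
[248 206  17  13 181] [505.1 115.8  28.6] [491.  96.  24.] [519. 130.  36.]
[269 216  91   9 253] [487.9 -15.3  33. ] [ 479. -111.   24.] [502.  84.  38.]
[295 248  45  14 237] [415.8 -23.9  25.8] [402. -69.  24.] [431.  25.  30.]
side bench z -0.842241875219031
[355 100  21  17 229] [ 596.5 -305.5   42.6] [ 578. -331.  
[... 602 characters left out ...]
4.] [426.   6.  28.]
[260 216  50  24 226] [572.7  91.   30.2] [518.  84.  24.] [631.  97.  34.]
[239 223  16  12 104] [638.7 129.7  28.4] [628. 114.  24.] [650. 143.  34.]
[298 248  18  14 149] [502.5 122.   28.3] [489. 105.  24.] [516. 135.  34.]
[226 294  36  32 442] [522.5 279.2  42.6] [509. 241.  24.] [559. 297.  60.]
279 147 [646.9  66.7  44. ]
344 147 [650.5 -74.6  43. ]
279 212 [504.7  61.5  43.8]
346 211 [510.5 -81.2  46. ]
257 150 [642.7 116.8  26.8]
257 212 [505.1 110.8  26.2]
368 147 [ 656.  -129.2   27.8]
371 208 [ 520.3 -137.1   27.3]
183 192 [538.2 257.5  75.4]
411 175 [ 600.2 -230.6    2.8]
478 160 [ 605.4 -324.6  150.4]
317 180 [568.8 -17.5  85.8]
316 155 [620.9 -14.1  87. ]
```

View pics/crop1.png

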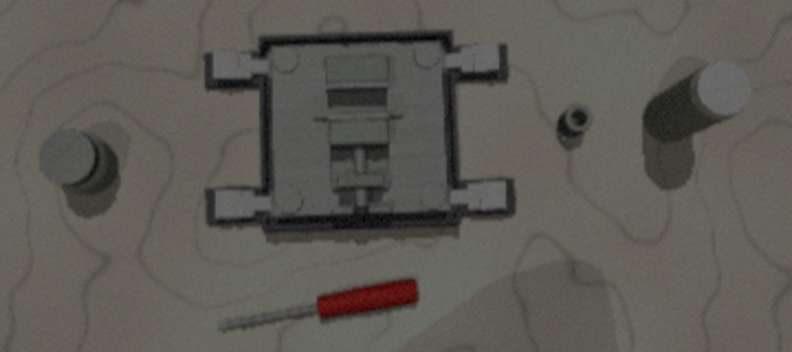

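Run:
```python
from h import *
c=np.load("pics/top0.npz");T=c["pose"]
def at(u,v,z):
    d=T[:3,:3]@np.array([(u-c["cx"])/c["fx"],(v-c["cy"])/c["fy"],1]);t=(z-T[2,3])/d[2];return T[:3,3]+t*d
L=[("fl",285,57,43,70,70),("fr",428,54,43,70,-70),("nl",288,202,43,-70,70),("nr",432,199,43,-70,-70),
("tfl",232,66,29,70,131),("tnl",234,205,29,-70,131),("tfr",485,60,29,70,-131),("tnr",490,194,29,-70,-131)]
A=[];B=[]
for n,x,y,z,lx,ly in L:
    p=at(150+(x+.5)/2.2-.5,120+(y+.5)/2.2-.5,z);print(n,p.round(1));A.append([lx,ly]);B.append(p[:2])
A=np.array(A,float);B=np.array(B)
for s in (slice(0,4),slice(0,8)):
    a,b=A[s],B[s]
    H=(a-a.mean(0)).T@(b-b.mean(0));th=np.arctan2(H[0,1]-H[1,0],H[0,0]+H[1,1])
    R=np.array([[np.cos(th),-np.sin(th)],[np.sin(th),np.cos(th)]]);t=b.mean(0)-R@a.mean(0)
    print(th,t);print((b-(a@R.T+t)).round(1).tolist())
for n,l in zip(L,A): print(n[0],(R@l+t).round(1))
# plate mask by depth  z 33..47
W=pts(c);m=(W[...,2]>36)&(W[...,2]<47)&(abs(W[...,0]-575)<95)&(abs(W[...,1]+10)<95)
r=cv2.minAreaRect(W[m][:,:2].astype(np.float32));print(r)
```

```text
fl [649.8  66.4  43. ]
fr [657.  -75.2  43. ]
nl [506.   58.2  43. ]
nr [512.5 -81.6  43. ]
tfl [642.6 120.5  29. ]
tnl [502.8 112.4  29. ]
tfr [ 656.1 -133.8   29. ]
tnr [ 520.4 -140.2   29. ]
0.04978633867329504 [581.33000421  -8.04331762]
[[2.1, 1.1], [2.3, -0.7], [-2.0, -0.2], [-2.4, -0.2]]
0.05618378333254423 [580.91243973  -9.1671242 ]
[[3.0, 1.8], [2.3, -0.0], [-1.1, 1.4], [-2.4, 1.4], [-0.8, -5.1], [-0.8, -5.3], [-2.0, 2.2], [2.0, 3.7]]
fl [646.9  64.7]
fr [654.7 -75.1]
nl [507.1  56.8]
nr [515. -83.]
tfl [643.4 125.6]
tnl [503.7 117.7]
tfr [ 658.2 -136. ]
tnr [ 518.4 -143.9]
((576.1376953125, -9.617965698242188), (184.701904296875, 190.943603515625), 1.6436985731124878)
```

Run:
```python
from cell import manip
from scipy.spatial.transform import Rotation as R
s=manip.read_state();print(R.from_euler('xyz',s["eef_rot"]).as_matrix().round(3))
c=manip.camera("wrist");print(c["fx"],np.round(c["mount"],3).tolist() if 0 else c["mount"])
```

```text
[[-0.     0.269 -0.963]
 [ 0.001 -0.963 -0.269]
 [-1.    -0.001 -0.   ]]
334.02628563552605 [[ 2.27036624e-04 -2.60864329e-01  9.65375445e-01 -1.58061783e+02]
 [ 9.99999720e-01 -6.29630925e-04 -4.05318792e-04  2.19919311e-01]
 [ 7.13563449e-04  9.65375267e-01  2.60864113e-01 -7.56607309e+01]
 [ 0.00000000e+00  0.00000000e+00  0.00000000e+00  1.00000000e+00]]
```

>>> jog_arm(
  series=[0,0,0.7,0.22,0.29,0.056,-1,0,0,1.355,0.427,0.565,0.056,-1,0,0,1.355,0.427,0.565,0.056,-1,0,0,1.355,0.427,0.565,0.056,-1,0,0,1.355,0.427,0.565,0.056,-1,0,0,1.355,0.427,0.565,0.056,-1,0,0,1.355,0.427,0.565,0.056,-1,0,0,1.355,0.427,0.565,0.056,-1,0,0,1.355,0.427,0.565,0.056,-1,0,0,1.355,0.427,0.565,0.056,-1,0,0,1.355,0.427,0.565,0.056,-1,0,0,1.355,0.427,0.565,0.056,-1,0,0,1.355,0.427,0.565,0.056,-1,0,0,1.355,0.427,0.565,0.056,-1,0,0,1.355,0.427,0.565,0.056,-1],
)

```text
clock: 2.02
eef_pos: [574.8, 34.4, 280.7]
eef_rot: [1.225, 1.571, -0.29]
wrist_force: [0.1, -0.1, -0.1]
finger_gap: 0.1
```

Run:
```python
from cell import manip
from scipy.spatial.transform import Rotation as R
from h import *
s=manip.read_state();M=np.eye(4);M[:3,:3]=R.from_euler('xyz',s["eef_rot"]).as_matrix();M[:3,3]=s["eef_pos"];print(M.round(3))
c=manip.camera("wrist");c=dict(c);c["pose"]=M@c["mount"];np.savez("pics/w1.npz",**c)
cv2.imwrite("pics/w1.png",c["color"])
```

```text
[[ 0.00000e+00  9.98000e-01  5.60000e-02  5.74794e+02]
 [-0.00000e+00  5.60000e-02 -9.98000e-01  3.43940e+01]
 [-1.00000e+00  0.00000e+00  0.00000e+00  2.80653e+02]
 [ 0.00000e+00  0.00000e+00  0.00000e+00  1.00000e+00]]
```

View pics/w1.png

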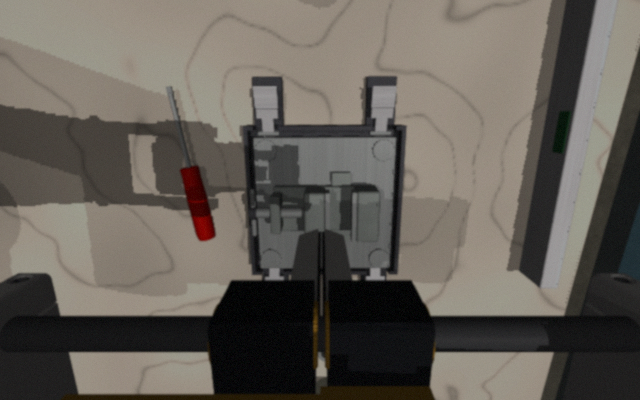

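The wrist view has its top at +y. The left tabs are at (267,103) and (380,103), the bosses at fl (383,150), nr (270,258) and fr (377,257), and the rim corners at (247,127) and (405,127).

Run:
```python
from h import *
c=np.load("pics/w1.npz")
cv2.imwrite("pics/w1c.png",cv2.resize(c["color"][65:295,235:415],None,fx=2.6,fy=2.6,interpolation=cv2.INTER_CUBIC)*1)
W=pts(c);T=c["pose"]
for u,v in [(267,103),(380,103),(383,150),(270,258),(377,257),(265,150)]: print(u,v,np.nanmedian(W[v-1:v+2,u-1:u+2].reshape(-1,3),0).round(1))
m=(W[...,2]>36)&(W[...,2]<47)&(abs(W[...,0]-578)<95)&(abs(W[...,1]+10)<95)
r=cv2.minAreaRect(W[m][:,:2].astype(np.float32));print(r)
```

```text
267 103 [505.9 112.9  24.7]
380 103 [640.4 120.4  24.1]
383 150 [646.4  66.8  40.9]
270 258 [514.8 -79.9  41.3]
377 257 [652.9 -70.8  41.2]
265 150 [506.7  58.9  41. ]
((580.4034423828125, -6.801933288574219), (170.04246520996094, 169.67190551757812), 3.2008650302886963)
```

View pics/w1c.png

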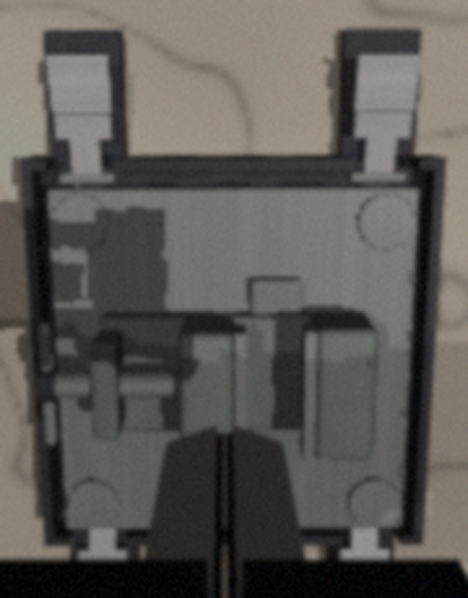

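>>> jog_arm(
  series=[0,0,0,0.072,0.032,0,-1,0,0,0,0.072,0.032,-0.03,-1,0,0,0,0.072,0.032,-0.09,-1,0,0,0,0.072,0.032,-0.15,-1,0,0,0,0.072,0.032,-0.2,-1,0,0,0,0.072,0.032,-0.214,-1,0,0,0,0.072,0.032,-0.214,-1,0,0,0,0.072,0.032,-0.214,-1],
)

```text
clock: 3.08
eef_pos: [648.3, 67.3, 69.0]
eef_rot: [1.556, 1.567, 0.042]
wrist_force: [-0.9, 0.2, 0.3]
finger_gap: 0.2
```

>>> jog_arm(
  series=[0,0,0,0,0,-0.002,-1,0,0,0,0,0,-0.003,-1,0,0,0,0,0,-0.003,-1],
)

```text
clock: 3.45
eef_pos: [647.2, 67.4, 63.6]
eef_rot: [1.527, 1.571, 0.014]
wrist_force: [-0.3, -0.2, 0.7]
finger_gap: 0.2
```

>>> jog_arm(
  series=[0,0,0,0,0,-0.002,-1,0,0,0,0,0,-0.003,-1,0,0,0,0,0,-0.003,-1],
)

```text
clock: 3.82
eef_pos: [647.4, 67.4, 60.6]
eef_rot: [1.697, 1.57, 0.184]
wrist_force: [-0.1, 0.4, 2.5]
finger_gap: 0.4
```

>>> jog_arm(
  series=[0,0,0,0,0,-0.001,-1,0,0,0,0,0,-0.002,-1,0,0,0,0,0,-0.002,-1,0,0,0,0,0,-0.002,-1],
)

```text
clock: 4.32
eef_pos: [647.3, 67.4, 58.7]
eef_rot: [1.72, 1.57, 0.206]
wrist_force: [1.9, 1.9, 3.8]
finger_gap: 0.8
```

>>> jog_arm(
  series=[0,0,0,0,0,-0.001,-1,0,0,0,0,0,-0.002,-1,0,0,0,0,0,-0.002,-1,0,0,0,0,0,-0.002,-1],
)

```text
clock: 4.82
eef_pos: [647.5, 67.5, 57.4]
eef_rot: [1.676, 1.57, 0.162]
wrist_force: [-0.4, 3.4, 11.6]
finger_gap: 0.6
```

Run:
```python
from cell import manip
from scipy.spatial.transform import Rotation as R
from h import *
s=manip.read_state();print(s)
for n in ["side"]:
    c=manip.camera(n);np.savez("pics/s2.npz",**c);cv2.imwrite("pics/s2.png",cv2.resize(c["color"][130:290,220:400],None,fx=3.3,fy=3.3))
```

```text
{'clock': 4.825, 'joints': array([ 4.75311409e-02,  6.88661823e-01,  1.35350937e+00,  1.47243033e-04,
        1.09828154e+00, -9.56543675e-03]), 'qd': array([-8.62518736e-05, -4.75195614e-04, -6.28412524e-04, -3.13139683e-04,
        1.33664372e-04, -3.29001264e-04]), 'effort': array([-1.77883934e+00, -6.24587989e+01, -2.74154001e+01, -5.31559233e-01,
       -1.29106077e-01, -5.07591292e-03]), 'eef_pos': array([647.51785266,  67.47487213,  57.43416336]), 'eef_rot': array([1.67581016, 1.56964889, 0.16204347]), 'wrist_force': array([-0.37183972,  3.44964405, 11.55391475]), 'moment': array([ 0.42386955,  0.03354509, -0.07977656]), 'finger_gap': 0.5757713243780112}
```

View pics/s2.png

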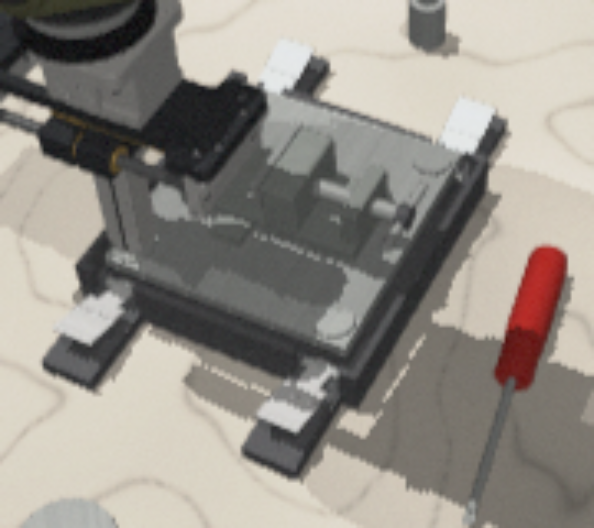

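>>> jog_arm(
  series=[0,0,0,0,0,0.02,-1,0,0,0,-0.04,-0.002,0.03,-1,0,0,0,-0.1,-0.006,0.03,-1,0,0,0,-0.14,-0.008,0.03,-1,0,0,0,-0.14,-0.008,0.02,-1,0,0,0,-0.14,-0.008,0.01,-1,0,0,0,-0.14,-0.008,0.007,-1,0,0,0,-0.14,-0.008,0.007,-1,0,0,0,-0.14,-0.008,0.007,-1],
)

```text
clock: 6.0
eef_pos: [507.4, 59.4, 63.4]
eef_rot: [-1.35, 1.571, -2.864]
wrist_force: [0.4, 0.2, 0.1]
finger_gap: 0.7
```

>>> jog_arm(
  series=[0,0,0,0,0,-0.001,-1,0,0,0,0,0,-0.002,-1,0,0,0,0,0,-0.002,-1,0,0,0,0,0,-0.002,-1],
)

```text
clock: 6.5
eef_pos: [507.5, 59.4, 62.2]
eef_rot: [1.618, 1.57, 0.105]
wrist_force: [-2.9, 0.6, 9.4]
finger_gap: 0.4
```

>>> jog_arm(
  series=[0,0,0,0,0,-0.0005,-1,0,0,0,0,0,-0.001,-1,0,0,0,0,0,-0.001,-1,0,0,0,0,0,-0.001,-1],
)

```text
clock: 7.0
eef_pos: [507.6, 59.5, 62.0]
eef_rot: [1.696, 1.569, 0.182]
wrist_force: [-7.0, 2.0, 20.2]
finger_gap: 0.2
```

>>> jog_arm(
  series=[0,0,0,0,0,0.02,-1,0,0,0,0.04,0.02,0.03,-1,0,0,0,0.09,0.045,0.03,-1,0,0,0,0.1355,0.068,0.03,-1,0,0,0,0.1355,0.068,0.03,-1,0,0,0,0.1355,0.068,0.01,-1,0,0,0,0.1355,0.068,-0.005,-1,0,0,0,0.1355,0.068,-0.007,-1,0,0,0,0.1355,0.068,-0.007,-1],
)

```text
clock: 8.12
eef_pos: [642.6, 127.1, 53.7]
eef_rot: [1.426, 1.571, -0.088]
wrist_force: [-0.2, 0.5, 0.0]
finger_gap: 0.5
```

Run:
```python
from cell import manip
from h import *
c=manip.camera("side");cv2.imwrite("pics/s3.png",cv2.resize(c["color"][130:290,200:380],None,fx=3.3,fy=3.3))
```

```text
(no output)
```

View pics/s3.png

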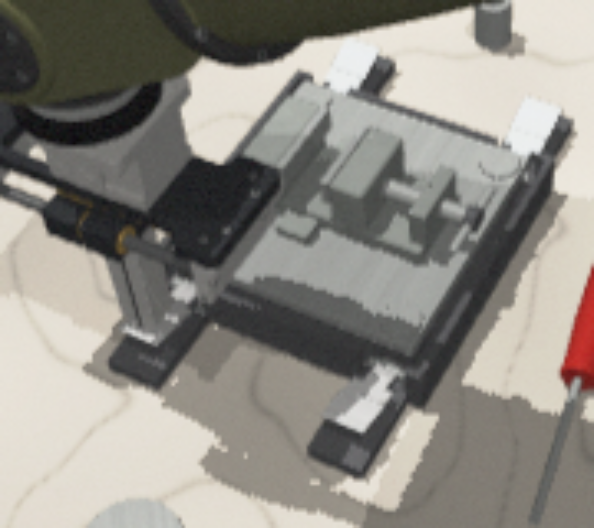

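The fingertips hang over the far-left tab, at about (145,330) in the crop. I'll press it down.

>>> jog_arm(
  series=[0,0,0,0,0,-0.003,-1,0,0,0,0,0,-0.006,-1,0,0,0,0,0,-0.009,-1,0,0,0,0,0,-0.011,-1,0,0,0,0,0,-0.013,-1,0,0,0,0,0,-0.013,-1],
)

```text
clock: 8.93
eef_pos: [643.1, 127.9, 41.2]
eef_rot: [1.976, 1.569, 0.462]
wrist_force: [-0.4, 2.0, 3.4]
finger_gap: 0.6
```

>>> jog_arm(
  series=[0,0,0,0,0,-0.0015,-1,0,0,0,0,0,-0.003,-1,0,0,0,0,0,-0.004,-1,0,0,0,0,0,-0.004,-1],
)

```text
clock: 9.43
eef_pos: [643.1, 127.9, 37.2]
eef_rot: [2.013, 1.569, 0.499]
wrist_force: [-0.2, 2.4, 4.9]
finger_gap: 0.5
```

>>> jog_arm(
  series=[0,0,0,0,0,-0.001,-1,0,0,0,0,0,-0.002,-1,0,0,0,0,0,-0.002,-1,0,0,0,0,0,-0.002,-1],
)

```text
clock: 9.93
eef_pos: [643.1, 128.0, 35.2]
eef_rot: [2.073, 1.569, 0.559]
wrist_force: [-0.7, 4.1, 4.6]
finger_gap: 0.4
```

>>> jog_arm(
  series=[0,0,0,0,0,-0.001,-1,0,0,0,0,0,-0.0015,-1,0,0,0,0,0,-0.0015,-1,0,0,0,0,0,-0.0015,-1],
)

```text
clock: 10.42
eef_pos: [643.2, 128.0, 34.6]
eef_rot: [1.981, 1.569, 0.467]
wrist_force: [-3.8, 3.5, 14.9]
finger_gap: 0.5
```

The tab is on its stop. I'll press slightly firmer, lift off, then re-press the far-left corner to check it.

>>> jog_arm(
  series=[0,0,0,0,0,-0.001,-1,0,0,0,0,0,-0.001,-1,0,0,0,0,0,-0.001,-1],
)

```text
clock: 10.8
eef_pos: [643.3, 128.0, 34.5]
eef_rot: [1.93, 1.568, 0.416]
wrist_force: [-8.5, 3.2, 21.7]
finger_gap: 0.6
```

>>> jog_arm(
  series=[0,0,0,0,0,0.02,-1,0,0,0,0,0,0.05,-1,0,0,0,0.002,-0.03,0.05,-1,0,0,0,0.004,-0.06,0.05,-1,0,0,0,0.004,-0.06,0.04,-1,0,0,0,0.004,-0.06,0.033,-1,0,0,0,0.004,-0.06,0.031,-1,0,0,0,0.004,-0.06,0.031,-1,0,0,0,0.004,-0.06,0.031,-1],
)

```text
clock: 11.92
eef_pos: [646.8, 67.7, 63.1]
eef_rot: [1.62, 1.57, 0.107]
wrist_force: [0.5, -0.5, 0.1]
finger_gap: 0.3
```

>>> jog_arm(
  series=[0,0,0,0,0,-0.001,-1,0,0,0,0,0,-0.0025,-1,0,0,0,0,0,-0.0025,-1,0,0,0,0,0,-0.0025,-1],
)

```text
clock: 12.42
eef_pos: [647.1, 67.4, 61.6]
eef_rot: [1.603, 1.569, 0.09]
wrist_force: [-2.0, -0.3, 8.7]
finger_gap: 0.5
```

The corner is solid now: 8.7 N at 61.6, where before it went down to 57.4. Retreating.

>>> jog_arm(
  series=[0,0,0,0,0,0.03,-1,0,0,0,0,0,0.09,-1,0,0,0,-0.03,-0.03,0.15,-1,0,0,0,-0.07,-0.035,0.2,-1,0,0,0,-0.07,-0.035,0.22,-1,0,0,0,-0.07,-0.035,0.22,-1,0,0,0,-0.07,-0.035,0.22,-1],
)

```text
clock: 13.3
eef_pos: [576.6, 32.4, 279.0]
eef_rot: [-1.636, 1.569, 3.133]
wrist_force: [-0.8, 0.4, -0.1]
finger_gap: 0.6
```

Run:
```python
from cell import manip
from scipy.spatial.transform import Rotation as R
from h import *
s=manip.read_state();M=np.eye(4);M[:3,:3]=R.from_euler('xyz',s["eef_rot"]).as_matrix();M[:3,3]=s["eef_pos"];print(s["eef_pos"],s["wrist_force"])
c=dict(manip.camera("wrist"));c["pose"]=M@c["mount"];a=c["color"]
d=manip.camera("side");b=d["color"]
cv2.imwrite("pics/end.png",np.hstack([cv2.resize(a[60:290,200:440],(400,383)),cv2.resize(b[90:340,200:440],(400,383))]))
W=pts(c);V=pts(d)
th=.056;Rm=np.array([[np.cos(th),-np.sin(th)],[np.sin(th),np.cos(th)]])
for n,l in dict(tfl=(70,131),tnl=(-70,131),tfr=(70,-131),tnr=(-70,-131)).items():
    p=Rm@l+[580.5,-7.5]
    for nm,X in (("wrist",W),("side",V)):
        m=np.hypot(X[...,0]-p[0],X[...,1]-p[1])<8;print(n,nm,m.sum(),np.nanmedian(X[m][:,2]) if m.any() else None)
```

```text
[576.59529289  32.42271847 279.04600453] [-0.76192052  0.44104082 -0.08345886]
tfl wrist 143 13.205481264450441
tfl side 40 14.89186618145925
tnl wrist 155 26.39509454769461
tnl side 46 27.08893801304481
tfr wrist 0 None
tfr side 33 28.315566172909826
tnr wrist 0 None
tnr side 34 27.99683322633132
```

View pics/end.png

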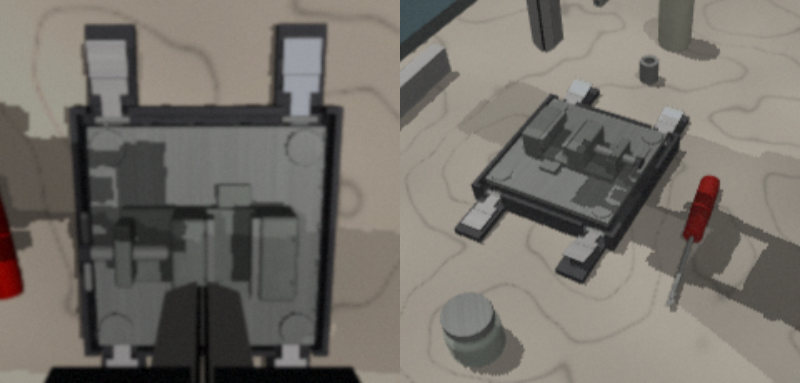

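The left half (wrist view) shows the far-left tab flat at (302,65) and the near-left tab still up at (107,65). The right half (side view) shows the jar, socket, driver and can undisturbed. I'll hand in.

```bash
python3 -c "
from cell import manip
print(manip.sign_off())"
```

```text
the job is handed in; nothing more can be done
None
```

The short foot was at the far-left corner. I pressed that corner's shim tab flat and left the other three tabs standing. I handed in at about 13.4 s.

- **Finding the corner:** The far-left corner sank about 4.5–5 mm at around 4 N before going solid. The near-left corner held with under 1 mm of give at 20 N. I didn't press the two right-hand corners, because only one foot is short and the far-left result was clear.
- **Pressing the tab:** It moved at about 5 N, then stopped hard where it should lie flat (22 N at the most).
- **Checking the corner again:** The far-left corner now resists with 8.7 N at the height where the fingertip first touches it, so it no longer rocks.
- **Last camera check:** The far-left tab measured 13–15 mm above the bench (16 mm expected when flat) and the other three 26–28 mm (29 mm expected when up). The readings run 1–3 mm low, about what the camera error I saw on known heights explains. The jar, socket, screwdriver and spray can looked undisturbed, judged by eye only. The arm was clear of everything when I handed in.

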